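# Check the slanting probe guide with the gauge rod that fits

### The arm

A 6-joint arm with a two-finger parallel gripper is mounted at the origin on a cart in front of the work surface, level with it; the furniture and walls round the work are solid. World frame = base frame: x ahead of the robot, y to its left, z up, the work surface at z = 0. Lengths are in m, angles in rad, forces in N, time in s.
With the tool pointing down it reaches from about 0.3 to 0.775 m from the base axis. Payload 14.6 kg.
Tool frame: the origin (TCP) lies at the very end of the fingers, on their centre line; the grasp point (between the pads) lies 19 mm behind it; z points along the fingers, y is the line along which they close (so a half turn about z gives the same grasp; the last joint's range is limited). The gripper opens to 94 mm and grips with 3 to 60 N. Pads are 16 mm wide; open, the fingers measure 119 mm over their backs; the gripper's body (75 mm by 177 mm) begins 78 mm behind the grasp point.
Start: joints at [1.259, 0.3, 1.521, -0, 1.321, -0.067], TCP at [0.133, 0.534, 0.169] pointing down, gripper open.
Joint ranges: [-3.03, 3.03], [-0.79, 2.21], [0.23, 2.52], [-1.04, 4.18], [0, 3.07], [-2.55, 2.55]. Speed limits (rad/s): [2.22, 2.22, 2.57, 3.14, 3.14, 3.14].

### API

Orientations are given as [roll, pitch, yaw] about the fixed x, y, z axes, in that order (R = Rz(yaw) Ry(pitch) Rx(roll)).
In Python, from station import ctrl, cams gives the robot as it stands. The module is installed in compiled form; this text tells all that it offers.
- The arm moves only by the tool arm_command, never from a script. Its argument "plan" is a list that holds one entry, the list of rows, each a list of 7 numbers: the shift along the tool's x, y, z in shares of 0.8 m (1.0 is 0.8 m), then the turn, a rotation vector about the tool's x, y, z in shares of 90 degrees (1.0 is 90 degrees), then the closure, from -1 (fully open) to 1 (shut). A call has 1 to 12 rows; each row is the pose to reach, as a shift and turn from the pose commanded when the call began, along the tool's axes at that moment; what a row does not reach only later rows make up. A row lasts 1/10 s, in which the tool goes at most 50 mm and 8.59 degrees, less where a joint would pass 70% of its speed; a pose out of reach is approached as far as the arm can. A shift or turn number past 1, either way, is cut back to 1. A call with a gripper value outside its range is refused whole. The fingers move at their own pace and stop on an object; "squeeze" is the grip in N (left out, the last holds). Time passes only in rows, so rows that repeat a pose let the fingers close. It gives the time, the measured TCP pose, the force, the opening and the grip force at its end, in the units of the state.
- ctrl.get_obs(): the state, without advancing time (a new reading comes with each control period).
- cams.camera(name): name is "side" or "top"; returns (picture, depth): 400x640x3 uint8, blue, green, red; 400x640 float32, m along the optical axis (not along the pixel's ray), 0 where there is no reading.
- cams.camera_info(name): a dict with "fx", "fy", "cx", "cy" (pixels), "dist_coeffs" ([k1, k2, p1, p2, k3] as OpenCV has them; the pictures are not rectified), "world_to_cam" (4x4, takes a point from world to camera coordinates). Camera axes: x right, y down, z forward; pixel columns grow to the right and rows downward; lengths in m; the calibration is good to about 2 mm. A picture is of the moment at which its call begins. camera_info takes no time and is no camera call.
- ctrl.hand_in(): hands the job in; it is judged then, once.
The state is a dict: "time_s": time; "qpos": joint angles; "joint_vel": joint speeds; "tau": joint torques, N m; "ee_pos": TCP position; "eef_rot": TCP orientation; "force": force on the tool from outside, world axes, zero at the start; "moment": the same for the moment, N m; "grip_width": finger opening in m; "grip_force": force on a finger pad.
Only numpy, scipy, OpenCV 4.12 (cv2) and the standard library are available. Lean on these libraries where they do the work, as an engineer would, in place of code of your own. Each camera call takes 0.05 s, during which the arm holds its last target. There are 200 camera calls.

### The job

Three look-alike gauge rods lie in the rack, differing only in the thickness of their steel shaft: take the one of middle thickness (the thickest that still goes into the orange guide tube) and slide it down the slanting tube until its collar stops on the mouth. Draw it right out again and hold it level, with its tip about a hand's breadth (10 cm) above the middle of the small white reading plate. Finish while still holding it there in the gripper, steady; leave the other two rods and everything else on the bench where they are.

Things in the scene. Friction and masses are not known exactly. Their poses are not given: they have to be found in the camera images.
- gauge_rack: fixed grey base (150 x 176 x 8 mm) with two white cross rails (8 mm thick, top at 47 mm, at x = -68 and -10 mm) carrying the rod handles; places at y = -62, 0, +62 mm with 7 mm high teeth beside the handles. Origin on the worktop under the stored rods' collar faces; x along the rods to their tips. Stored rods lie level, axis 55 mm up; 50 mm of handle between the rails is free to grip
- gauge_thin: gauge rod with a shaft of 7 mm diameter, too thin; otherwise the same as gauge_middle. Which rod lies in which of the three places varies
- gauge_middle: correct rod, 100 g: steel shaft 12 mm dia., 80 mm long, four black rings, last 7 mm tapered to 8 mm; collar 34 mm dia., 6 mm thick; blue flat-sided handle 66 long, 12 wide (y), 16 mm high (z). Origin on the axis at the collar's tip-side face; x along the shaft (tip at +80 mm), collar x -6 to 0, handle x -72 to -6, its middle at -39 mm; z up as stored
- gauge_thick: gauge rod with a shaft of 18 mm diameter, too thick for the tube; otherwise the same as gauge_middle
- gauge_middle_tip (a point): centre of the tip end of the correct rod, on its axis 80 mm from the collar face
- probe_guide: fixed stand of the guide tube: grey base plate 125 (x) x 90 (y) x 10 mm, two upright aluminium cheeks to 61 mm height. Origin on the worktop; x horizontal, the direction in which the tube slants down; z up. The mouth of the tube lies at x = -50 mm, z = 90 mm
- guide_tube: fixed orange tube, bore 15 mm, flaring over the last 10 mm to 23 mm at the mouth (outside 33 mm), 85 mm deep inside, closed below. Origin: centre of the mouth plane; x along the bore inwards, 35 degrees below level, away from the robot; y level. When a rod is fully in, its collar lies on the rim: its origin is at this origin and the x axes agree
- reading_plate: fixed square plate, 66 x 66 x 10 mm, black frame with white top. Origin at the centre of its underside on the worktop
- reading_centre (a point): middle of the white top of the reading plate, 10 mm above the worktop
- lab_timer: bystander: pale lab timer, 66 x 66 x 18 mm, left of the work. Origin at its underside
- vial_white: bystander: small white-capped vial, 30 mm across, 68 mm high, at the right front. Origin at its underside
- empty_rack: bystander: low empty navy tube rack, 78 x 88 x 51 mm, behind the gauge rack. Origin at its underside
- blue_top: bystander: small bottle with blue cap, 44 mm across, 85 mm high, at the back left. Origin at its underside
- vial_amber: bystander: amber vial with black cap, 32 mm across, 62 mm high, at the back left. Origin at its underside
- vial_blue: bystander: small blue-capped vial, 24 mm across, 52 mm high, at the left. Origin at its underside

How it is judged:
By the outcome, as a careful person would: the job done as asked, in the order asked, and still so for the second after the job is handed in, while the arm keeps its last pose, push and grip.
It also fails if it takes over 54 s, if anything falls off the work surface, if the arm or the gripper's body presses on something with over 40 N, if the wrist force passes 120 N, or if a joint passes its speed limit or range.

## Working session

There is one attempt and no reset: what is moved stays moved. The work goes in short steps, Python scripts to look and compute and a tool call to move; the robot and the scene stay as the last step left them, time stands still between calls to the robot, and variables do not carry over. Pictures are saved under pics/ and viewed, at most 13 in all, crops included, and the job is handed in when it is done.

Besides the shell and the picture viewer there is one more tool, called after "Emit:" by a JSON object that holds its "fn" and its "kwargs", one argument or row to a line. arm_command: Moves the arm, as the interface text tells. Its arguments: {"type":"object","properties":{"plan":{"type":"array"},"squeeze":{"type":"number"}},"required":["plan"]}

```bash
mkdir -p pics
python3 - <<'E'
from station import ctrl,cams
import cv2,numpy as np
o=ctrl.get_obs()
print({k:np.round(v,3).tolist() for k,v in o.items()})
for n in("top","side"):
    p,d=cams.camera(n); cv2.imwrite(f"pics/{n}0.png",p); np.savez(f"{n}0.npz",p=p,d=d)
    i=cams.camera_info(n);print(n,{k:np.round(v,4).tolist() for k,v in i.items()})
E
```

```text
{'time_s': 0.0, 'qpos': [1.259, 0.3, 1.522, -0.0, 1.321, -0.067], 'joint_vel': [0.001, 0.001, -0.001, -0.0, -0.001, -0.001], 'tau': [0.0, -53.181, -35.273, 0.071, 0.025, -0.0], 'ee_pos': [0.133, 0.533, 0.169], 'eef_rot': [-3.14, -0.0, 2.897], 'force': [-0.496, 0.842, 0.759], 'moment': [0.036, -0.005, 0.015], 'grip_force': 0.0, 'grip_width': 0.094}
top {'fx': 500.5433, 'fy': 500.5433, 'cx': 321.0731, 'cy': 200.0911, 'dist_coeffs': [-0.1414, 0.0, 0.0, 0.0, 0.0], 'world_to_cam': [[-0.005, -1.0, 0.0065, -0.0815], [-0.993, 0.0042, -0.1177, 0.5448], [0.1177, -0.0071, -0.993, 1.5691], [0.0, 0.0, 0.0, 1.0]]}
side {'fx': 505.2935, 'fy': 505.2935, 'cx': 309.2221, 'cy': 205.1718, 'dist_coeffs': [0.0149, 0.0, 0.0, 0.0, 0.0], 'world_to_cam': [[0.8017, -0.5977, 0.0018, -0.483], [-0.2772, -0.3745, -0.8848, 0.1846], [0.5296, 0.7088, -0.4659, 1.2905], [0.0, 0.0, 0.0, 1.0]]}
```

View pics/top0.png

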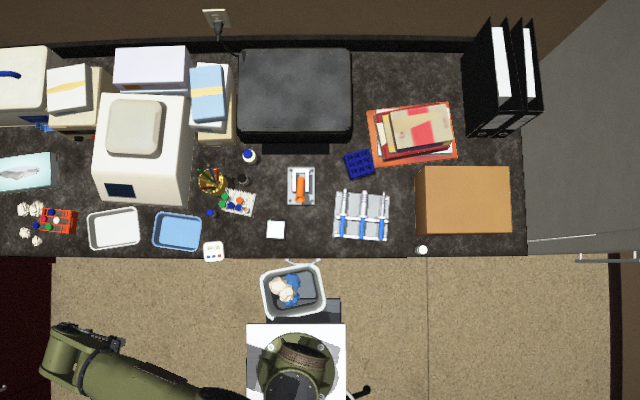

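View pics/side0.png

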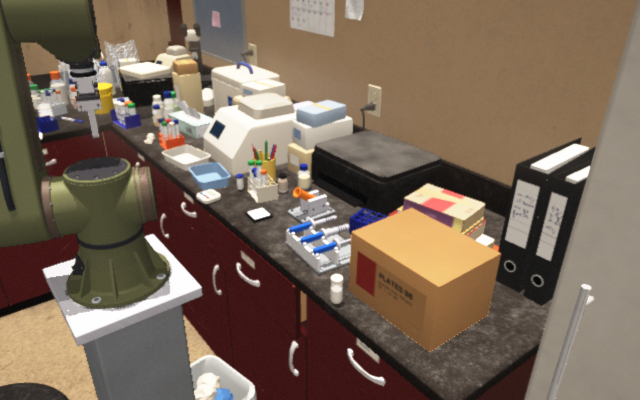

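The top view shows the rack at about (362,215), the guide tube at (300,187) and the plate at (275,229). The side view shows the rack at (320,240) and the orange tube at (302,195). I'll enlarge these areas.

```bash
cat > h.py <<'E'
import cv2,numpy as np
from station import ctrl,cams
def KD(n):
    i=cams.camera_info(n);return np.array([[i['fx'],0,i['cx']],[0,i['fy'],i['cy']],[0,0,1]]),np.array(i['dist_coeffs']),np.array(i['world_to_cam'])
def ray(n,uv):
    K,D,T=KD(n);q=cv2.undistortPoints(np.array(uv,float).reshape(-1,1,2),K,D).reshape(-1,2)
    d=np.c_[q,np.ones(len(q))]@T[:3,:3];return -T[:3,:3].T@T[:3,3],d
def plane(n,uv,z):
    c,d=ray(n,uv);return c+d*((z-c[2])/d[:,2])[:,None]
def proj(n,P):
    K,D,T=KD(n);return cv2.projectPoints(np.array(P,float).reshape(-1,3),cv2.Rodrigues(T[:3,:3])[0],T[:3,3],K,D)[0].reshape(-1,2)
def tri(uvt,uvs):
    A=[];b=[]
    for n,uv in(("top",uvt),("side",uvs)):
        c,d=ray(n,[uv]);d=d[0]/np.linalg.norm(d[0]);M=np.eye(3)-np.outer(d,d);A.append(M);b.append(M@c)
    return np.linalg.lstsq(np.vstack(A),np.hstack(b),rcond=None)[0]
E
python3 - <<'E'
from h import *
t=np.load('top0.npz')['p'];s=np.load('side0.npz')['p']
a=cv2.resize(t[145:255,255:405],None,fx=5.3,fy=5.3,interpolation=cv2.INTER_CUBIC)[:600];cv2.imwrite('pics/tc.png',a)
a=cv2.resize(s[180:285,235:375],None,fx=5.7,fy=5.7,interpolation=cv2.INTER_CUBIC)[:600];cv2.imwrite('pics/sc.png',a)
hsv=cv2.cvtColor(t,cv2.COLOR_BGR2HSV)
def comps(m,mn=15):
    n,l,st,c=cv2.connectedComponentsWithStats(m.astype(np.uint8))
    for k in range(1,n):
        if st[k,4]>=mn:
            q=np.argwhere(l==k)[:,::-1].astype(float)
            print(st[k].tolist(),c[k].round(1),[np.round(x,1) for x in cv2.minAreaRect(q.astype(np.float32))])
roi=np.zeros(t.shape[:2],bool);roi[150:250,260:400]=1
print('blue');comps(roi&(hsv[...,0]>100)&(hsv[...,0]<118)&(hsv[...,1]>130)&(hsv[...,2]>110))
print('orange');comps(roi&(hsv[...,0]>5)&(hsv[...,0]<20)&(hsv[...,1]>140))
print('white');comps(roi&(hsv[...,1]<40)&(hsv[...,2]>215))
E
```

```text
blue
[348, 150, 22, 26, 105] [358.4 162.3] [array([357.5, 161.9]), array([15.1, 29.2]), np.float64(22.8)]
[362, 161, 11, 6, 22] [367.4 163.4] [array([367.1, 163.3]), array([10.4,  3.2]), np.float64(18.4)]
[366, 167, 9, 7, 21] [370.1 169.6] [array([369.8, 169.6]), array([4.5, 8. ]), np.float64(63.4)]
[340, 216, 5, 21, 79] [341.9 225.7] [array([341.9, 226. ]), array([ 3.7, 20.3]), np.float64(5.7)]
[359, 218, 6, 21, 81] [361.6 227.9] [array([361.5, 228. ]), array([ 4.1, 20.2]), np.float64(4.1)]
[379, 219, 5, 21, 81] [380.9 228.8] [array([380.8, 228.9]), array([ 3.8, 20.2]), np.float64(4.8)]
orange
[372, 150, 28, 18, 226] [384.  161.4] [array([385.5, 158.5]), array([17., 27.]), np.float64(90.0)]
[295, 177, 10, 26, 191] [299.9 189.5] [array([299.5, 189.5]), array([25.,  9.]), np.float64(90.0)]
white
[292, 168, 19, 24, 232] [300.3 177.3] [array([301. , 179.5]), array([23., 18.]), np.float64(90.0)]
[288, 172, 8, 32, 113] [290.2 189.5] [array([289.9, 187.7]), array([31.4,  6.6]), np.float64(82.9)]
[310, 172, 4, 28, 42] [312.3 188. ] [array([311.5, 185.5]), array([27.,  3.]), np.float64(90.0)
[... 562 characters left out ...]
]), np.float64(86.4)]
[378, 204, 10, 15, 57] [383.1 213.2] [array([384.1, 211.8]), array([ 8.6, 14.3]), np.float64(17.1)]
[267, 221, 18, 17, 286] [275.3 229.1] [array([275.5, 229. ]), array([16., 17.]), np.float64(90.0)]
[334, 220, 4, 13, 43] [335.4 226.1] [array([335.5, 226. ]), array([12.,  3.]), np.float64(90.0)]
[343, 222, 16, 17, 103] [352.3 231.8] [array([350.5, 230. ]), array([16., 15.]), np.float64(90.0)]
[363, 223, 16, 17, 162] [370.4 231.6] [array([370.5, 231. ]), array([15., 16.]), np.float64(0.0)]
[334, 234, 6, 3, 15] [336.3 234.9] [array([336.5, 235. ]), array([5., 2.]), np.float64(0.0)]
[383, 234, 4, 7, 16] [384.4 237.7] [array([384.5, 237. ]), array([3., 6.]), np.float64(0.0)]
```

View pics/tc.png

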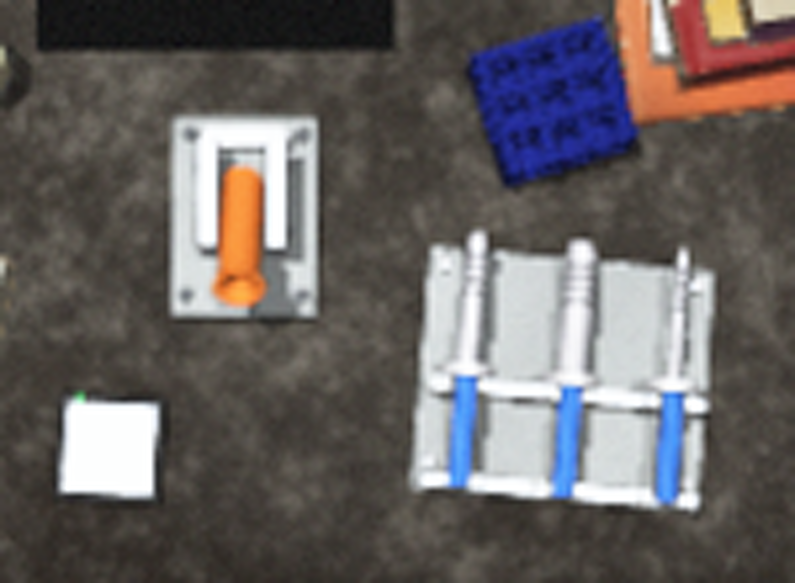

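View pics/sc.png

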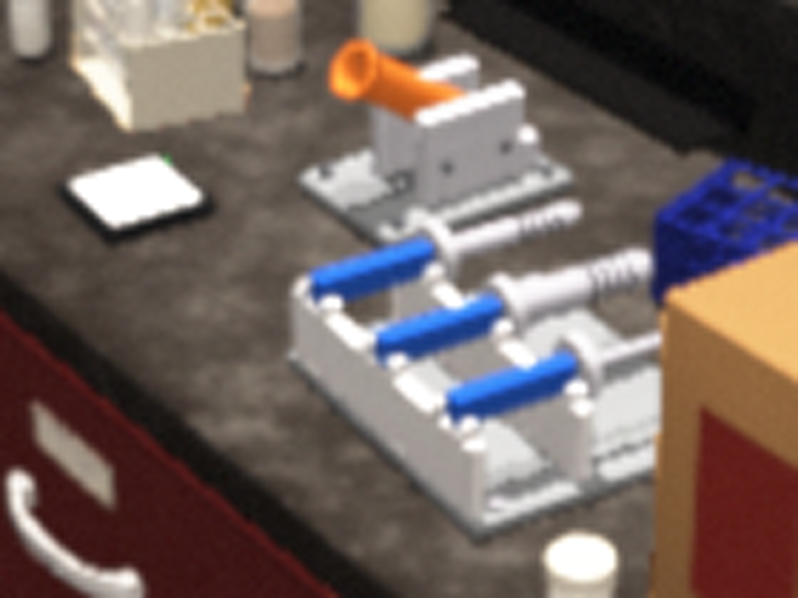

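Top crop: the left rod (shaft at crop (470,330)) is the middle one, the centre rod (575,320) is thick and the right rod (682,320) is thin. The tube mouth is at about crop (240,290) and the plate at (110,447). The side crop agrees: the leftmost rod is of medium thickness, and the mouth is at (355,70). Next I'll compute the positions.

Run:
```python
from h import *
t=np.load('top0.npz');s=np.load('side0.npz');td=t['d'];sd=s['d'];sp=s['p'];t=t['p']
print('handle ctrs z.063');H=plane('top',[[341.9,225.8],[361.55,227.95],[380.85,228.85]],.063);print(H.round(4))
cu=lambda L:[[255+(u+.5)/5.3-.5,145+(v+.5)/5.3-.5] for u,v in L]
cs=lambda L:[[235+(u+.5)/5.7-.5,180+(v+.5)/5.7-.5] for u,v in L]
print('rod ends (back,tip) z~.06');print(plane('top',cu([[460,487],[478,230],[563,497],[581,238],[668,502],[684,247]]),.058).round(4))
print('rack base corners');print(plane('top',cu([[430,245],[714,270],[700,510]]),.008).round(4))
print('guide base');print(plane('top',cu([[171,115],[319,116],[318,319],[169,318]]),.01).round(4))
P=plane('top',[[275.4,229.1]],.01);print('plate',P.round(4))
print('cheeks top ends');print(plane('top',cu([[207,127],[275,127],[207,250],[277,250]]),.061).round(4))
print('tube mouth tri',tri(cu([[240,290]])[0],cs([[354,70]])[0]).round(4))
# orange in side
for n,im,d,roi in(('top',t,td,(170,210,285,315)),('side',sp,sd,(180,210,285,330))):
    h=cv2.cvtColor(im,cv2.COLOR_BGR2HSV);a,b,c,e=roi;m=np.zeros(h.shape[:2],bool)
    m[a:b,c:e]=((h[...,0]>4)&(h[...,0]<20)&(h[...,1]>140))[a:b,c:e]
    y,x=np.nonzero(m);K,D,T=KD(n);q=cv2.undistortPoints(np.c_[x,y].astype(float).reshape(-1,1,2),K,D).reshape(-1,2)
    z=d[y,x];W=(np.c_[q*z[:,None],z]-T[:3,3])@T[:3,:3]
    v=np.linalg.svd(W-W.mean(0))[2][0];print(n,len(x),'mean',W.mean(0).round(4),'dir',v.round(3),'x',W[:,0].min().round(3),W[:,0].max().round(3),'z',W[:,2].min().round(3),W[:,2].max().round(3))
    if n=='top':
        for r in range(y.min(),y.max()+1):
            k=y==r; print(r,x[k].min(),x[k].max(),W[k].mean(0).round(3))
# black box height/depth
for u,v in[(290,100),(290,145),(275,229),(341,225)]:
    K,D,T=KD('top');q=cv2.undistortPoints(np.array([[[u,v]]],float),K,D).reshape(2);z=td[v,u];print(u,v,((np.r_[q*z,z]-T[:3,3])@T[:3,:3]).round(3))
```

```text
handle ctrs z.063
[[ 0.4597 -0.1484  0.063 ]
 [ 0.4527 -0.2098  0.063 ]
 [ 0.4495 -0.2703  0.063 ]]
rod ends (back,tip) z~.06
[[ 0.4266 -0.1468  0.058 ]
 [ 0.5796 -0.159   0.058 ]
 [ 0.4204 -0.2075  0.058 ]
 [ 0.5745 -0.2204  0.058 ]
 [ 0.417  -0.2697  0.058 ]
 [ 0.5689 -0.282   0.058 ]]
rack base corners
[[ 0.5775 -0.1321  0.008 ]
 [ 0.5614 -0.307   0.008 ]
 [ 0.4139 -0.2955  0.008 ]]
guide base
[[ 0.659   0.0273  0.01  ]
 [ 0.6579 -0.0642  0.01  ]
 [ 0.5319 -0.0631  0.01  ]
 [ 0.5329  0.028   0.01  ]]
plate [[0.4535 0.0636 0.01  ]]
cheeks top ends
[[ 0.642   0.0025  0.061 ]
 [ 0.6418 -0.0381  0.061 ]
 [ 0.5678  0.0024  0.061 ]
 [ 0.5676 -0.0392  0.061 ]]
tube mouth tri [ 0.5406 -0.0187  0.0923]
top 191 mean [ 0.5724 -0.018   0.0811] dir [-0.166 -0.036  0.985] x 0.356 0.623 z 0.011 1.623
177 298 302 [ 0.618 -0.017  0.043]
178 297 303 [ 0.614 -0.017  0.046]
179 297 303 [ 0.61  -0.017  0.053]
180 297 304 [ 0.606 -0.019  0.054]
181 297 304 [ 0.603 -0.019  0.055]
182 297 304 [ 0.599 -0.019  0.059]
183 297 303 [ 0.595 -0.018  0.064]
184 297 303 [ 0.592 -0.018  0.066]
185 297 303 [ 0.588 -0.018  0.067]
186 297 303 [ 0.584 -0.018  0.073]
187 297 303 [ 0.581 -0.018  0.073]
188 296 303 [ 0.578 -0.016  0.073]
189 296 303 [ 0.575 -0.016  0.074]
190 296 303 [ 0.571 -0.017  0.076]
191 296 303 [ 0.568 -0.017  0.08 ]
192 296 303 [ 0.564 -0.017  0.08 ]
193 297 303 [ 0.56  -0.019  0.087]
194 297 303 [ 0.557 -0.019  0.09 ]
195 297 303 [ 0.553 -0.019  0.094]
196 296 303 [ 0.551 -0.017  0.087]
197 296 303 [ 0.548 -0.017  0.087]
198 296 304 [ 0.545 -0.018  0.084]
199 295 304 [ 0.524 -0.023  0.236]
200 296 304 [ 0.539 -0.018  0.082]
201 297 303 [ 0.536 -0.018  0.081]
202 302 302 [ 0.533 -0.024  0.079]
side 162 mean [ 0.5691 -0.0046  0.0728] dir [-0.513 -0.768  0.382] x 0.535 0.68 z -0.003 0.101
290 100 [0.841 0.01  0.144]
290 145 [0.724 0.016 0.039]
275 229 [0.454 0.065 0.004]
341 225 [ 0.462 -0.146  0.062]
```

```bash
cat >> h.py <<'E'
from scipy.spatial.transform import Rotation as Ro
def go(pos,rpy=None,R=None,cur=None):
    o=ctrl.get_obs();p0,r0=cur or (o['ee_pos'],o['eef_rot'])
    R0=Ro.from_euler('xyz',r0);R1=R or Ro.from_euler('xyz',rpy)
    print('row',(R0.inv().apply(np.array(pos)-p0)*1000).round(1).tolist(),(R0.inv()*R1).as_rotvec().round(4).tolist())
E
python3 -c "
from h import *
go([.46,-.148,.15],[np.pi,0,-.082])
go([.40,.2,.19],[np.pi,0,1.4])"
```

```text
row [-482.2, -581.8, 19.5] [-0.0002, 0.0016, 2.9788]
row [-339.6, -258.8, -20.8] [-0.0009, 0.0008, 1.4968]
```

The manual's scale: shifts go in shares of 0.8 m and turns go in shares of 90 degrees. Converting my numbers, -340 mm / 800 = -0.425, -100 mm / 800 = -0.125, 0.15 rad / 1.5708 = 0.0955.

Emit:
{"fn": "arm_command", "kwargs": {
  "plan": [
    [[-0.0563,-0.0438,-0.025,0,0,0.0955,-1],[-0.1125,-0.0875,-0.025,0,0,0.191,-1],[-0.1625,-0.125,-0.025,0,0,0.2865,-0.5],[-0.2125,-0.1625,-0.025,0,0,0.382,0],[-0.2625,-0.2,-0.025,0,0,0.4775,0.15],[-0.3125,-0.2375,-0.025,0,0,0.573,0.15],[-0.35,-0.2688,-0.025,0,0,0.6685,0.15],[-0.3875,-0.2938,-0.025,0,0,0.7639,0.15],[-0.4063,-0.3125,-0.025,0,0,0.8594,0.15],[-0.425,-0.325,-0.025,0,0,0.9549,0.15],[-0.425,-0.325,-0.025,0,0,0.9549,0.15],[-0.425,-0.325,-0.025,0,0,0.9549,0.15]]
  ],
  "squeeze": 20
}}

```text
time_s: 1.3
ee_pos: [0.3999, 0.1991, 0.1892]
eef_rot: [-3.141, 0.0, 1.4]
force: [-0.3, -0.5, -0.0]
grip_width: 0.0399
grip_force: 0.0
```

```bash
python3 -c "
from h import *
print(ctrl.get_obs()['qpos'])
go([.46,-.148,.12],[np.pi,0,-.082])"
```

```text
[3.79811399e-01 5.04171419e-02 1.76715941e+00 1.21840492e-04
 1.32455155e+00 5.50474431e-01]
row [-331.8, 118.3, 69.2] [-0.0003, 0.0005, 1.4821]
```

To row units: -332 mm / 800 = -0.415, 118 mm / 800 = 0.1475, 1.482 rad / 1.5708 = 0.9435.

Emit:
{"fn": "arm_command", "kwargs": {
  "plan": [
    [[-0.0563,0.0188,0.0063,0,0,0.0955,0.15],[-0.1125,0.0375,0.0125,0,0,0.191,0.15],[-0.1625,0.0563,0.0188,0,0,0.2865,0.15],[-0.2125,0.075,0.025,0,0,0.382,0.15],[-0.2625,0.0938,0.0375,0,0,0.4775,0.15],[-0.3125,0.1125,0.05,0,0,0.573,0.15],[-0.35,0.125,0.0625,0,0,0.6685,0.15],[-0.3875,0.1375,0.075,0,0,0.7639,0.15],[-0.4063,0.145,0.0813,0,0,0.8594,0.15],[-0.415,0.1475,0.0863,0,0,0.9435,0.15],[-0.415,0.1475,0.0863,0,0,0.9435,0.15],[-0.415,0.1475,0.0863,0,0,0.9435,0.15]]
  ]
}}

```text
time_s: 2.5
ee_pos: [0.4589, -0.1475, 0.1205]
eef_rot: [-3.141, 0.0, -0.078]
force: [0.2, 0.3, 0.2]
grip_width: 0.0399
grip_force: 0.0
```

```bash
python3 -c "
from h import *
print(ctrl.get_obs()['qpos'])
go([.4597,-.1484,.036],[np.pi,0,-.082])
p,d=cams.camera('side');a=proj('side',[[.46,-.148,.12]])[0].astype(int);print(a)
cv2.imwrite('pics/s1.png',cv2.resize(p[170:290,235:375],None,fx=5,fy=5,interpolation=cv2.INTER_CUBIC))
"
```

```text
[-3.86959822e-01  1.98012711e-01  1.76783679e+00  1.28386593e-04
  1.17602394e+00  1.26217218e+00]
row [0.9, 0.9, 84.5] [-0.0002, 0.0002, 0.0036]
[299 207]
```

View pics/s1.png

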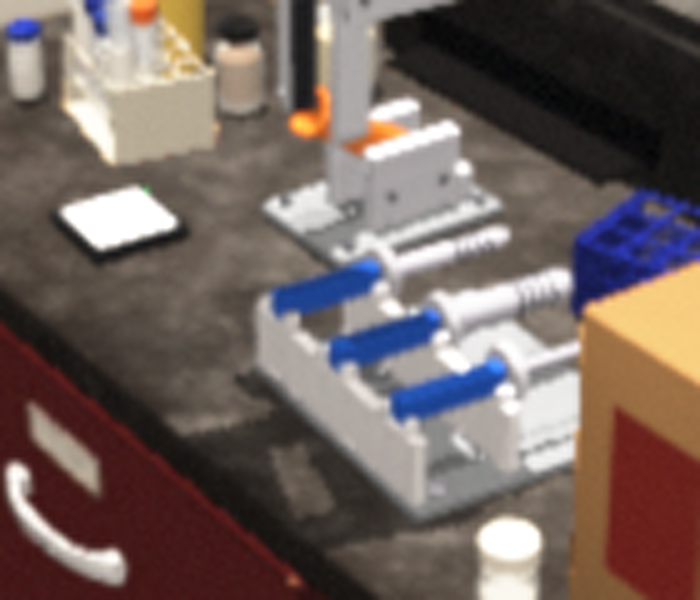

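The picture shows the fingers at (305,100) and (350,190), straddling the left rod's handle from above. I'll descend and grip.

To row units: 84 mm / 800 = 0.105, 80 mm / 800 = 0.1, 0.003 rad / 1.5708 = 0.0019.

Emit:
{"fn": "arm_command", "kwargs": {
  "plan": [
    [[0.0006,0.0006,0.0313,0,0,0,0.15],[0.0013,0.0013,0.0625,0,0,0,0.15],[0.0013,0.0013,0.0875,0,0,0,0.15],[0.0013,0.0013,0.1,0,0,0.0019,0.15],[0.0013,0.0013,0.105,0,0,0.0019,0.15],[0.0013,0.0013,0.105,0,0,0.0019,0.15],[0.0013,0.0013,0.105,0,0,0.0019,0.9],[0.0013,0.0013,0.105,0,0,0.0019,0.9],[0.0013,0.0013,0.105,0,0,0.0019,0.9],[0.0013,0.0013,0.105,0,0,0.0019,0.9],[0.0013,0.0013,0.105,0,0,0.0019,0.9]]
  ],
  "squeeze": 30
}}

```text
time_s: 3.65
ee_pos: [0.4599, -0.1496, 0.0366]
eef_rot: [3.142, -0.0, -0.088]
force: [0.0, 0.6, 0.6]
grip_width: 0.0055
grip_force: 0.0
```

```bash
python3 -c "
from h import *
print({k:np.round(v,3).tolist() for k,v in ctrl.get_obs().items()})
p,d=cams.camera('side');q,e=cams.camera('top')
A=cv2.resize(p[190:270,265:365],None,fx=4,fy=6,interpolation=cv2.INTER_CUBIC)
B=cv2.resize(q[175:255,320:400],None,fx=5,fy=6,interpolation=cv2.INTER_CUBIC)
cv2.imwrite('pics/s2.png',np.hstack([A,B]))
"
```

```text
{'time_s': 3.65, 'qpos': [-0.39, 0.316, 1.84, 0.0, 0.986, 1.269], 'joint_vel': [-0.001, 0.001, 0.0, 0.002, 0.001, -0.001], 'tau': [0.007, -48.156, -29.332, 0.031, -0.064, -0.002], 'ee_pos': [0.46, -0.15, 0.037], 'eef_rot': [3.142, -0.0, -0.088], 'force': [0.017, 0.615, 0.596], 'moment': [0.02, 0.119, -0.006], 'grip_force': 0.0, 'grip_width': 0.006}
```

View pics/s2.png

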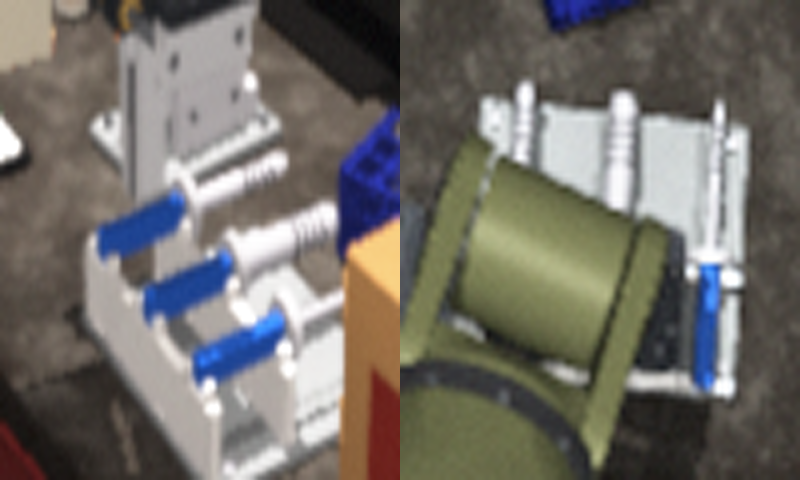

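Run:
```python
from h import *
print('handle top proj',proj('side',[[.4597,-.1484,.063],[.4527,-.2098,.063]]),'tcp proj',proj('side',[[.46,-.15,.037]]))
s=np.load('side0.npz');im=s['p'];h=cv2.cvtColor(im,cv2.COLOR_BGR2HSV)
m=((h[...,0]>100)&(h[...,0]<118)&(h[...,1]>130)&(h[...,2]>110)).astype(np.uint8)
m[:215]=0;m[260:]=0;m[:,:280]=0;m[:,345:]=0
n,l,st,c=cv2.connectedComponentsWithStats(m)
print(st[1:],c[1:].round(1))
K,D,T=KD('side')
for k in range(1,n):
    if st[k,4]>30:
        y,x=np.nonzero(l==k);z=s['d'][y,x];q=cv2.undistortPoints(np.c_[x,y].astype(float).reshape(-1,1,2),K,D).reshape(-1,2)
        print(np.median((np.c_[q*z[:,None],z]-T[:3,3])@T[:3,:3],axis=0).round(4))
# finger now
p,d=cams.camera('side')
for v in range(200,228,3):
    for u in range(295,305,3):
        z=d[v,u];q=cv2.undistortPoints(np.array([[[u,v]]],float),K,D).reshape(2);print(u,v,((np.r_[q*z,z]-T[:3,3])@T[:3,:3]).round(3),p[v,u])
```

```text
handle top proj [[299.95334918 225.7497158 ]
 [311.24770817 235.78742314]] tcp proj [[300.43827424 234.01405778]]
[[290 222  21  10 122]
 [301 232  22  10 122]
 [314 242  22  11 128]] [[300.1 226.9]
 [311.6 237.2]
 [324.5 247.6]]
[ 0.46   -0.1519  0.061 ]
[ 0.4534 -0.2129  0.0611]
[ 0.448  -0.2744  0.0613]
295 200 [ 0.452 -0.137  0.141] [133 136 141]
298 200 [ 0.454 -0.148  0.145] [133 133 136]
301 200 [ 0.454 -0.162  0.15 ] [168 169 172]
304 200 [ 0.422 -0.22   0.184] [165 166 171]
295 203 [ 0.452 -0.137  0.131] [135 138 143]
298 203 [ 0.455 -0.147  0.135] [114 114 118]
301 203 [ 0.451 -0.167  0.144] [170 170 175]
304 203 [ 0.418 -0.225  0.179] [150 150 155]
295 206 [ 0.452 -0.137  0.123] [137 140 146]
298 206 [ 0.457 -0.144  0.124] [112 112 116]
301 206 [ 0.452 -0.165  0.135] [168 168 173]
304 206 [ 0.462 -0.165  0.131] [171 172 175]
295 209 [ 0.453 -0.135  0.112] [173 175 178]
298 209 [ 0.453 -0.149  0.118] [103 103 106]
301 209 [ 0.453 -0.163  0.124] [167 168 172]
304 209 [ 0.461 -0.166  0.123] [169 170 173]
295 212 [ 0.453 -0.135  0.103] [185 187 190]
298 212 [ 0.455 -0.146  0.1
[... 307 characters left out ...]
137  0.086] [118 121 125]
298 218 [ 0.455 -0.146  0.088] [104 104 107]
301 218 [ 0.452 -0.165  0.098] [168 168 172]
304 218 [ 0.462 -0.165  0.094] [175 176 180]
295 221 [ 0.527 -0.028  0.001] [118 128 139]
298 221 [ 0.455 -0.146  0.078] [103 103 105]
301 221 [ 0.45  -0.168  0.09 ] [167 167 171]
304 221 [ 0.461 -0.166  0.085] [158 158 162]
295 224 [ 0.516 -0.044  0.001] [107 117 126]
298 224 [ 0.523 -0.049  0.001] [123 118 122]
301 224 [ 0.531 -0.054  0.   ] [118  84  70]
304 224 [ 0.476 -0.145  0.062] [131  63  35]
295 227 [ 0.441 -0.151  0.066] [133  63  31]
298 227 [ 0.453 -0.149  0.062] [143  67  31]
301 227 [ 0.462 -0.151  0.059] [146  67  30]
304 227 [ 0.469 -0.155  0.059] [145  67  30]
```

Run:
```python
from h import *
for z in(.12,.14,.16,.18): print(z,proj('side',[[.459,-.1735,z],[.459,-.122,z]]).round(1).tolist())
for z in(.037,.06,.07,.08): print(z,proj('side',[[.46,-.15,z]]).round(1).tolist())
```

```text
0.12 [[305.1, 211.2], [294.0, 204.0]]
0.14 [[305.1, 204.6], [293.9, 197.6]]
0.16 [[305.0, 197.9], [293.8, 191.0]]
0.18 [[305.0, 191.1], [293.7, 184.3]]
0.037 [[300.4, 234.0]]
0.06 [[300.4, 226.9]]
0.07 [[300.4, 223.8]]
0.08 [[300.3, 220.6]]
```

To row units: -80 mm / 800 = -0.1, -65 mm / 800 = -0.0813.

Emit:
{"fn": "arm_command", "kwargs": {
  "plan": [
    [[0,0,-0.025,0,0,0,0.9],[0,0,-0.0563,0,0,0,0.5],[0,0,-0.0813,0,0,0,0.3],[0,0,-0.1,0,0,0,0.15],[0,0,-0.1,0,0,0,0.15],[0,0,-0.1,0,0,0,0.15]]
  ]
}}

```text
time_s: 4.4
ee_pos: [0.4596, -0.1495, 0.1159]
eef_rot: [-3.142, 0.0, -0.088]
force: [-0.5, -0.1, -0.6]
grip_width: 0.0387
grip_force: 0.0
```

Run:
```python
from h import *
o=ctrl.get_obs();print(o['ee_pos'],o['eef_rot'],o['grip_width'])
p,d=cams.camera('side');K,D,T=KD('side')
v,u=np.mgrid[150:260,270:340];u=u.ravel();v=v.ravel();z=d[v,u];q=cv2.undistortPoints(np.c_[u,v].astype(float).reshape(-1,1,2),K,D).reshape(-1,2)
W=(np.c_[q*z[:,None],z]-T[:3,3])@T[:3,:3]
k=(W[:,2]>.075)&(W[:,2]<.3)&(abs(W[:,0]-.46)<.03)&(abs(W[:,1]+.149)<.045)
for lo,hi in((-.19,-.155),(-.145,-.105)):
    j=k&(W[:,1]>lo)&(W[:,1]<hi);w=W[j];print(lo,len(w),'zmin',np.sort(w[:,2])[:6].round(3),'med',np.median(w,0).round(3), 'y',np.percentile(w[:,1],[5,95]).round(3))
    b=w[:,2]<w[:,2].min()+.02; print(np.median(w[b],0).round(4), u[j][b].mean(),v[j][b].max())
```

```text
[ 0.45964023 -0.14950988  0.11593921] [-3.14153600e+00  1.93373444e-04 -8.82675490e-02] 0.038736125570484926
-0.19 348 zmin [0.152 0.155 0.156 0.156 0.156 0.156] med [ 0.453 -0.179  0.22 ] y [-0.186 -0.164]
[ 0.4558 -0.1788  0.1646] 305.35897435897436 200
-0.145 324 zmin [0.152 0.152 0.153 0.153 0.155 0.155] med [ 0.455 -0.129  0.215] y [-0.137 -0.113]
[ 0.4602 -0.1291  0.1632] 295.6458333333333 194
```

The depth data shows the fingers really end about 35 mm above the reported TCP: 0.151 m against 0.116 m. So they closed above the handle and nothing was moved. I'll correct for this and descend in stages.

To row units: 90 mm / 800 = 0.1125, 80 mm / 800 = 0.1, -0.004 rad / 1.5708 = -0.0025.

Emit:
{"fn": "arm_command", "kwargs": {
  "plan": [
    [[0,-0.0013,0.0313,0,0,-0.0025,0.15],[0,-0.0013,0.0625,0,0,-0.0025,0.15],[0,-0.0013,0.0875,0,0,-0.0025,0.15],[0,-0.0013,0.1,0,0,-0.0025,0.15],[0,-0.0013,0.1125,0,0,-0.0025,0.15],[0,-0.0013,0.1125,0,0,-0.0025,0.15]]
  ]
}}

```text
time_s: 5.05
ee_pos: [0.4594, -0.1483, 0.0254]
eef_rot: [-3.141, 0.002, -0.084]
force: [0.2, 0.2, -0.5]
grip_width: 0.04
grip_force: 0.0
```

Run:
```python
from h import *
p,d=cams.camera('side')
cv2.imwrite('pics/s3.png',cv2.resize(p[190:260,270:350],None,fx=7,fy=7,interpolation=cv2.INTER_CUBIC))
```

```text
(no output)
```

View pics/s3.png

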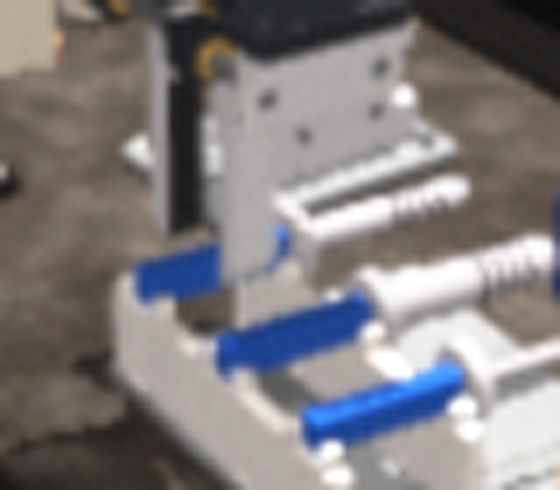

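The near finger (245,200) stands beside the handle with its end just below the handle's side, and the far finger is behind it, so the fingers straddle the rod. I'll go down 24 mm more and grip.

To row units: 24 mm / 800 = 0.03, 22 mm / 800 = 0.0275.

Emit:
{"fn": "arm_command", "kwargs": {
  "plan": [
    [[0,0,0.015,0,0,0,0.15],[0,0,0.0275,0,0,0,0.15],[0,0,0.03,0,0,0,0.15],[0,0,0.03,0,0,0,0.5],[0,0,0.03,0,0,0,0.9],[0,0,0.03,0,0,0,0.9],[0,0,0.03,0,0,0,0.9],[0,0,0.03,0,0,0,0.9],[0,0,0.03,0,0,0,0.9]]
  ],
  "squeeze": 30
}}

```text
time_s: 6.0
ee_pos: [0.4601, -0.1486, 0.0027]
eef_rot: [3.141, -0.001, -0.084]
force: [-0.7, 0.7, 3.4]
grip_width: 0.0115
grip_force: 30.0
```

To row units: -130 mm / 800 = -0.1625, -115 mm / 800 = -0.1438.

Emit:
{"fn": "arm_command", "kwargs": {
  "plan": [
    [[0,0,-0.0038,0,0,0,0.9],[0,0,-0.0125,0,0,0,0.9],[0,0,-0.0375,0,0,0,0.9],[0,0,-0.075,0,0,0,0.9],[0,0,-0.1125,0,0,0,0.9],[0,0,-0.1438,0,0,0,0.9],[0,0,-0.1625,0,0,0,0.9],[0,0,-0.1625,0,0,0,0.9],[0,0,-0.1625,0,0,0,0.9]]
  ],
  "squeeze": 45
}}

```text
time_s: 6.9
ee_pos: [0.4597, -0.1485, 0.1321]
eef_rot: [-3.142, 0.0, -0.084]
force: [0.9, 0.3, -1.5]
grip_width: 0.0117
grip_force: 45.0
```

Run:
```python
from h import *
o=ctrl.get_obs();print({k:np.round(o[k],4).tolist() for k in('ee_pos','eef_rot','qpos','grip_width')})
p,d=cams.camera('side');q,e=cams.camera('top');np.savez('lift.npz',p=p,d=d,q=q,e=e)
R=Ro.from_euler('xyz',o['eef_rot']);f=lambda x,y=0:o['ee_pos']+R.apply([.039+x,y,-.054])
for x in(-.072,-.006,0,.08): print(x,f(x).round(4),proj('side',f(x)).round(1),proj('top',f(x)).round(1))
A=cv2.resize(p[170:270,265:345],None,fx=5,fy=6,interpolation=cv2.INTER_CUBIC)
B=cv2.resize(q[155:255,320:400],None,fx=5,fy=6,interpolation=cv2.INTER_CUBIC)
cv2.imwrite('pics/s4.png',np.hstack([A,B]))
```

```text
{'ee_pos': [0.4597, -0.1485, 0.1321], 'eef_rot': [-3.1415, 0.0002, -0.0842], 'qpos': [-0.3883, 0.1872, 1.7519, -0.0, 1.2027, 1.2667], 'grip_width': 0.0117}
-0.072 [ 0.4268 -0.1457  0.1861] [[288.9 188.5]] [[343.1 234.4]]
-0.006 [ 0.4926 -0.1513  0.1861] [[310.2 182.9]] [[344.8 211.6]]
0 [ 0.4985 -0.1518  0.1861] [[312.1 182.4]] [[345.  209.5]]
0.08 [ 0.5782 -0.1585  0.1861] [[336.6 175.9]] [[347.  182.2]]
```

View pics/s4.png

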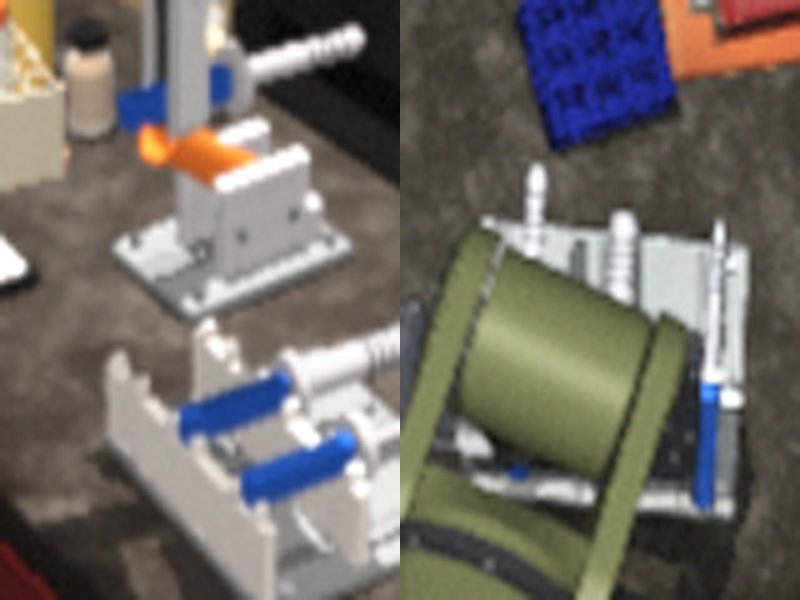

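Rod lifted level: its tip is at side px (336,176.7) and top px (347.6,183), within 1 px of what the 35 mm correction predicts. The other rods are untouched. Next is the pre-insertion pose.

```bash
cat >> h.py <<'E'
OFF=np.array([.039,0,-.054])
def gd(yaw=-.009,p=.6109): return Ro.from_euler('xyz',[np.pi,p,yaw])
def tgt(orig,R): return np.array(orig)-R.apply(OFF)
E
python3 - <<'E'
from h import *
M=np.array([.5435,-.0176,.090]);R=gd();a=R.apply([1,0,0])
go(tgt(M-.13*a,R),R=R)
E
```

```text
row [-96.1, -124.7, -11.1] [-0.0235, -0.609, -0.0727]
```

To row units: -125 mm / 800 = -0.1563, -120 mm / 800 = -0.15, -0.609 rad / 1.5708 = -0.3877.

Emit:
{"fn": "arm_command", "kwargs": {
  "plan": [
    [[-0.0188,-0.0188,-0.0125,0,0,0,0.9],[-0.0438,-0.05,-0.0188,-0.0025,-0.0637,-0.0076,0.9],[-0.0688,-0.0813,-0.0188,-0.0051,-0.1273,-0.0153,0.9],[-0.0875,-0.1063,-0.0188,-0.0076,-0.191,-0.0229,0.9],[-0.1025,-0.125,-0.0175,-0.0102,-0.2546,-0.0306,0.9],[-0.1125,-0.14,-0.0163,-0.0127,-0.3183,-0.0382,0.9],[-0.12,-0.15,-0.015,-0.0146,-0.3692,-0.0446,0.9],[-0.12,-0.1563,-0.0138,-0.015,-0.3877,-0.0463,0.9],[-0.12,-0.1563,-0.0138,-0.015,-0.3877,-0.0463,0.9],[-0.12,-0.1563,-0.0138,-0.015,-0.3877,-0.0463,0.9],[-0.12,-0.1563,-0.0138,-0.015,-0.3877,-0.0463,0.9]]
  ]
}}

```text
time_s: 8.1
ee_pos: [0.3748, -0.0163, 0.1437]
eef_rot: [3.141, 0.607, -0.01]
force: [-0.2, -0.9, -0.5]
grip_width: 0.0117
grip_force: 45.0
```

Run:
```python
from h import *
o=ctrl.get_obs();print({k:np.round(o[k],4).tolist() for k in('ee_pos','eef_rot','qpos','grip_width')})
p,d=cams.camera('side');q,e=cams.camera('top');np.savez('pre.npz',p=p,d=d,q=q,e=e)
R=Ro.from_euler('xyz',o['eef_rot']);f=lambda x:o['ee_pos']+R.apply(OFF+[x,0,0])
for x in(-.072,0,.08,.13): print(x,f(x).round(4),proj('side',f(x)).round(1),proj('top',f(x)).round(1))
A=cv2.resize(p[170:230,255:325],None,fx=5.7,fy=10,interpolation=cv2.INTER_CUBIC)
A=cv2.resize(p[165:225,260:330],None,fx=6,fy=6,interpolation=cv2.INTER_CUBIC)
B=cv2.resize(q[165:225,270:330],None,fx=6,fy=6,interpolation=cv2.INTER_CUBIC)
cv2.imwrite('pics/s5.png',np.hstack([A,B]))
```

```text
{'ee_pos': [0.3748, -0.0163, 0.1437], 'eef_rot': [3.1406, 0.6073, -0.0102], 'qpos': [-0.099, 0.3789, 1.6118, -0.0524, 1.756, 1.4882], 'grip_width': 0.0117}
-0.072 [ 0.3785 -0.0163  0.2069] [[247.3 169.6]] [[297.7 251.4]]
0 [ 0.4377 -0.0169  0.1658] [[266.3 178. ]] [[298.5 231.2]]
0.08 [ 0.5034 -0.0176  0.1202] [[285.9 186.6]] [[299.3 210.3]]
0.13 [ 0.5444 -0.018   0.0917] [[297.4 191.7]] [[299.8 197.9]]
```

View pics/s5.png

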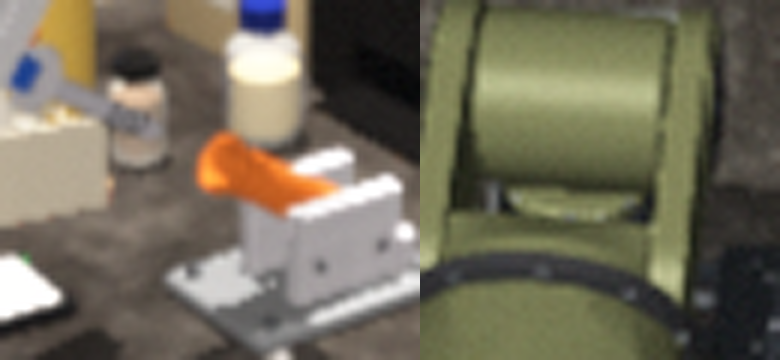

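Side view: rod tip at crop (155,128), i.e. px (285.8,186.3), against (285.9,186.6) predicted. The mouth is at crop (217,162), i.e. px (296.2,192), on the rod's axis line. I'll advance along the axis.

To row units: 65 mm / 800 = 0.0813, 60 mm / 800 = 0.075.

Emit:
{"fn": "arm_command", "kwargs": {
  "plan": [
    [[0.0125,0,0,0,0,0,0.9],[0.0275,0,0,0,0,0,0.9],[0.0425,0,0,0,0,0,0.9],[0.055,0,0,0,0,0,0.9],[0.0625,0,0,0,0,0,0.9],[0.0688,0,0,0,0,0,0.9],[0.075,0,0,0,0,0,0.9],[0.0813,0,0,0,0,0,0.9],[0.0813,0,0,0,0,0,0.9],[0.0813,0,0,0,0,0,0.9]]
  ]
}}

```text
time_s: 9.2
ee_pos: [0.428, -0.0164, 0.1063]
eef_rot: [3.141, 0.609, -0.009]
force: [0.9, 0.6, -1.6]
grip_width: 0.0118
grip_force: 45.0
```

Run:
```python
from h import *
o=ctrl.get_obs();print({k:np.round(o[k],4).tolist() for k in('ee_pos','eef_rot','force','moment')})
p,d=cams.camera('side')
R=Ro.from_euler('xyz',o['eef_rot']);f=lambda x:o['ee_pos']+R.apply(OFF+[x,0,0])
for x in(0,.065,.08): print(x,f(x).round(4),proj('side',f(x)).round(1))
M=np.array([.5435,-.0176,.090]);G=gd()
print('rod dir',R.apply([1,0,0]).round(4),'err in guide axes (origin)',G.inv().apply(f(0)-M).round(4))
cv2.imwrite('pics/s6.png',cv2.resize(p[165:225,260:330],None,fx=9,fy=9,interpolation=cv2.INTER_CUBIC))
```

```text
{'ee_pos': [0.428, -0.0164, 0.1063], 'eef_rot': [3.1408, 0.6093, -0.0094], 'force': [0.8587, 0.5981, -1.6285], 'moment': [-0.0507, -0.2105, 0.0492]}
0 [ 0.4909 -0.017   0.1283] [[282.2 185.1]]
0.065 [ 0.5442 -0.0175  0.0911] [[297.2 191.8]]
0.08 [ 0.5565 -0.0176  0.0825] [[300.6 193.3]]
rod dir [ 0.82   -0.0077 -0.5723] err in guide axes (origin) [-0.065  -0.0002 -0.0012]
```

View pics/s6.png

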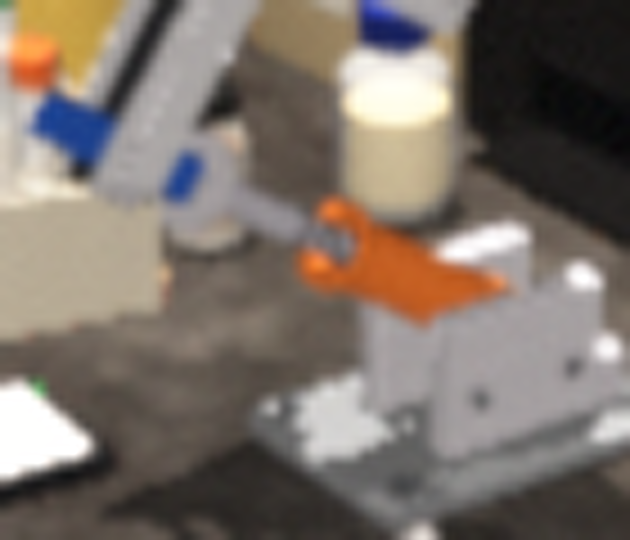

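The tip is inside the mouth (shaft at (330,235), mouth ring centred at about (327,245)) and the force is low. I'll continue in short steps.

To row units: 12 mm / 800 = 0.015, 8 mm / 800 = 0.01.

Emit:
{"fn": "arm_command", "kwargs": {
  "plan": [
    [[0.005,0,0,0,0,0,0.9],[0.01,0,0,0,0,0,0.9],[0.015,0,0,0,0,0,0.9],[0.015,0,0,0,0,0,0.9]]
  ]
}}

```text
time_s: 9.65
ee_pos: [0.4381, -0.0165, 0.099]
eef_rot: [3.141, 0.61, -0.009]
force: [-0.7, 0.4, -1.2]
grip_width: 0.0114
grip_force: 45.0
```

```bash
cat > st.py <<'E'
from h import *
o=ctrl.get_obs();R=Ro.from_euler('xyz',o['eef_rot']);G=gd();M=np.array([.5435,-.0176,.090])
print('t',o['time_s'],'F tool',R.inv().apply(o['force']).round(1),'M tool',R.inv().apply(o['moment']).round(2),'err guide',(G.inv().apply(o['ee_pos']+R.apply(OFF)-M)*1000).round(2),'rot',(G.inv()*R).as_rotvec().round(4))
E
python3 st.py
```

```text
t 9.65 F tool [ 0.1 -0.4  1.3] M tool [-0.02  0.21 -0.08] err guide [-52.56  -0.13  -0.92] rot [-0.0005  0.0011  0.0003]
```

To row units: 20 mm / 800 = 0.025, 15 mm / 800 = 0.0188.

Emit:
{"fn": "arm_command", "kwargs": {
  "plan": [
    [[0.0063,0,0,0,0,0,0.9],[0.0125,0,0,0,0,0,0.9],[0.0188,0,0,0,0,0,0.9],[0.025,0,0,0,0,0,0.9],[0.025,0,0,0,0,0,0.9]]
  ]
}}

```text
time_s: 10.15
ee_pos: [0.4546, -0.0167, 0.0874]
eef_rot: [3.141, 0.61, -0.009]
force: [-0.1, -0.3, -0.7]
grip_width: 0.0114
grip_force: 45.0
```

```bash
python3 st.py
```

```text
t 10.15 F tool [0.3 0.3 0.6] M tool [-0.04  0.27  0.05] err guide [-32.43  -0.13  -0.92] rot [-0.0005  0.0012  0.0003]
```

Free running. Continuing.

To row units: 24 mm / 800 = 0.03, 20 mm / 800 = 0.025.

Emit:
{"fn": "arm_command", "kwargs": {
  "plan": [
    [[0.0063,0,0,0,0,0,0.9],[0.0125,0,0,0,0,0,0.9],[0.0188,0,0,0,0,0,0.9],[0.025,0,0,0,0,0,0.9],[0.03,0,0,0,0,0,0.9],[0.03,0,0,0,0,0,0.9]]
  ]
}}

```text
time_s: 10.75
ee_pos: [0.4742, -0.0169, 0.0738]
eef_rot: [3.141, 0.61, -0.009]
force: [1.0, -1.2, -1.1]
grip_width: 0.0113
grip_force: 45.0
```

```bash
python3 st.py
```

```text
t 10.75 F tool [1.5 1.2 0.3] M tool [0.02 0.24 0.02] err guide [-8.55 -0.08 -0.99] rot [-0.0006  0.0013  0.0004]
```

Final approach to contact, 2 mm per row.

To row units: 8 mm / 800 = 0.01, 7 mm / 800 = 0.0088.

Emit:
{"fn": "arm_command", "kwargs": {
  "plan": [
    [[0.0025,0,0,0,0,0,0.9],[0.005,0,0,0,0,0,0.9],[0.0075,0,0,0,0,0,0.9],[0.0088,0,0,0,0,0,0.9],[0.01,0,0,0,0,0,0.9],[0.01,0,0,0,0,0,0.9]]
  ]
}}

```text
time_s: 11.35
ee_pos: [0.48, -0.0169, 0.07]
eef_rot: [3.141, 0.611, -0.009]
force: [-5.1, 1.0, 3.0]
grip_width: 0.0116
grip_force: 45.0
```

```bash
python3 st.py
```

```text
t 11.35 F tool [-5.9 -1.   0.5] M tool [ 0.19 -1.05  0.01] err guide [-1.55 -0.19 -1.2 ] rot [-0.0005 -0.0002  0.0003]
```

To row units: 2 mm / 800 = 0.0025, 1 mm / 800 = 0.0013.

Emit:
{"fn": "arm_command", "kwargs": {
  "plan": [
    [[0.0013,0,0,0,0,0,0.9],[0.0025,0,0,0,0,0,0.9],[0.0025,0,0,0,0,0,0.9],[0.0025,0,0,0,0,0,0.9]]
  ]
}}

```text
time_s: 11.75
ee_pos: [0.4799, -0.0168, 0.07]
eef_rot: [3.141, 0.616, -0.01]
force: [-20.7, 1.9, 15.2]
grip_width: 0.0115
grip_force: 45.0
```

```bash
python3 st.py
python3 - <<'E'
from h import *
p,d=cams.camera('side')
cv2.imwrite('pics/s7.png',cv2.resize(p[165:225,260:330],None,fx=9,fy=9,interpolation=cv2.INTER_CUBIC))
E
```

```text
t 11.75 F tool [-25.7  -1.7  -0.5] M tool [ 0.22 -4.35  0.08] err guide [-1.36 -0.25 -0.98] rot [-0.0004 -0.0051  0.0004]
```

View pics/s7.png

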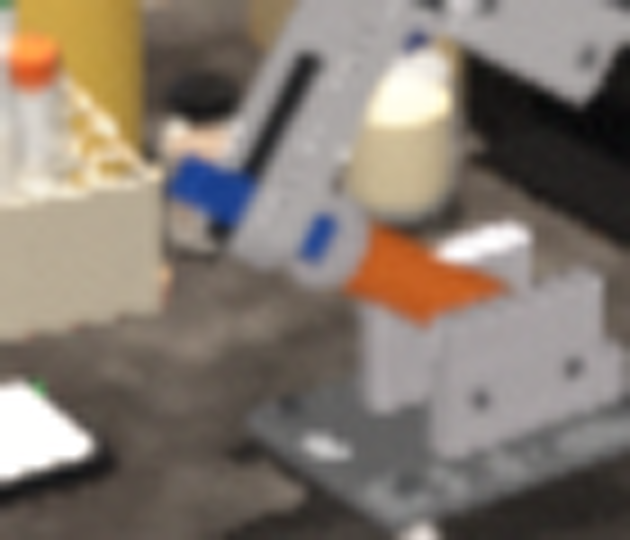

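The collar (330,240) lies flush on the orange mouth, with firm 26 N contact and no further travel, so the rod is fully in. Now I'll draw it straight out.

To row units: -115 mm / 800 = -0.1438, -100 mm / 800 = -0.125.

Emit:
{"fn": "arm_command", "kwargs": {
  "plan": [
    [[-0.0025,0,0,0,0,0,0.9],[-0.0075,0,0,0,0,0,0.9],[-0.0175,0,0,0,0,0,0.9],[-0.03,0,0,0,0,0,0.9],[-0.0425,0,0,0,0,0,0.9],[-0.055,0,0,0,0,0,0.9],[-0.07,0,0,0,0,0,0.9],[-0.0875,0,0,0,0,0,0.9],[-0.1063,0,0,0,0,0,0.9],[-0.125,0,0,0,0,0,0.9],[-0.1438,0,0,0,0,0,0.9],[-0.1438,0,0,0,0,0,0.9]]
  ]
}}

```text
time_s: 13.0
ee_pos: [0.3872, -0.0161, 0.1356]
eef_rot: [3.141, 0.607, -0.01]
force: [0.8, -0.9, -1.0]
grip_width: 0.0114
grip_force: 45.0
```

```bash
python3 st.py
python3 - <<'E'
from h import *
# level rod, tip above plate; TCP must stay >=.3 from base: try yaw options
P=np.array([.4535,.0636,.11])
for yaw in(-.009,-.3,-.6,-.9):
    R=gd(yaw,0);t=P-R.apply([.08,0,0]);T=tgt(t,R);print(yaw,T.round(4),np.hypot(*T[:2]).round(3))
    go(T,R=R)
print(ctrl.get_obs()['qpos'])
E
```

```text
t 13.0 F tool [1.2 0.9 0.4] M tool [-0.11  0.22  0.04] err guide [-115.38   -0.14   -1.82] rot [-0.0007  0.0035  0.0005]
-0.009 [0.3345 0.0647 0.056 ] 0.341
row [1.5, -80.3, 95.8] [0.0008, 0.6074, -0.0003]
-0.3 [0.3398 0.0988 0.056 ] 0.354
row [5.6, -114.5, 92.9] [0.0892, 0.6029, 0.2817]
-0.6 [0.3553 0.1308 0.056 ] 0.379
row [18.1, -146.6, 84.2] [0.1802, 0.5891, 0.5722]
-0.9 [0.3795 0.1568 0.056 ] 0.411
row [37.8, -172.9, 70.5] [0.2711, 0.5658, 0.8624]
[-0.096124    0.41407033  1.5827472  -0.05118814  1.75011095  1.49058851]
```

The rod is out, with its tip 35 mm clear of the mouth. I'll level it and move over the plate (yaw -0.3).

To row units: -114.5 mm / 800 = -0.1431, -111 mm / 800 = -0.1388, 0.28 rad / 1.5708 = 0.1783.

Emit:
{"fn": "arm_command", "kwargs": {
  "plan": [
    [[0,-0.01,0,0.0057,0.0382,0.0191,0.9],[0,-0.0225,0.0063,0.0115,0.0764,0.0382,0.9],[0,-0.0375,0.0125,0.0191,0.1273,0.0637,0.9],[0,-0.0563,0.0225,0.0267,0.1783,0.0828,0.9],[0.0013,-0.075,0.035,0.0344,0.2292,0.1082,0.9],[0.0025,-0.0938,0.0525,0.042,0.2801,0.1337,0.9],[0.0038,-0.1125,0.0725,0.0497,0.331,0.1592,0.9],[0.005,-0.1275,0.0925,0.0547,0.3692,0.1719,0.9],[0.0063,-0.1388,0.1088,0.0568,0.3839,0.1793,0.9],[0.007,-0.1431,0.1163,0.0568,0.3839,0.1793,0.9],[0.007,-0.1431,0.1163,0.0568,0.3839,0.1793,0.9],[0.007,-0.1431,0.1163,0.0568,0.3839,0.1793,0.9]]
  ]
}}

```text
time_s: 14.2
ee_pos: [0.341, 0.0987, 0.0551]
eef_rot: [3.141, 0.002, -0.3]
force: [0.4, 1.0, -0.3]
grip_width: 0.0117
grip_force: 45.0
```

Run:
```python
from h import *
o=ctrl.get_obs();print({k:np.round(o[k],4).tolist() for k in('ee_pos','eef_rot','qpos','force')})
p,d=cams.camera('side');q,e=cams.camera('top')
R=Ro.from_euler('xyz',o['eef_rot']);f=lambda x:o['ee_pos']+R.apply(OFF+[x,0,0])
for x in(-.072,0,.08): print(x,f(x).round(4),proj('side',f(x)).round(1),proj('top',f(x)).round(1))
R=gd(-.3,0);go(tgt(np.array([.4535,.0636,.11])-R.apply([.08,0,0]),R),R=R)
A=cv2.resize(p[175:235,230:300],None,fx=6,fy=6,interpolation=cv2.INTER_CUBIC)
B=cv2.resize(q[195:255,255:315],None,fx=6,fy=6,interpolation=cv2.INTER_CUBIC)
cv2.imwrite('pics/s8.png',np.hstack([A,B]))
```

```text
{'ee_pos': [0.341, 0.0987, 0.0551], 'eef_rot': [3.1413, 0.002, -0.2998], 'qpos': [0.1778, 0.012, 2.1507, 0.0008, 0.9808, 2.0479], 'force': [0.4414, 0.961, -0.3019]}
-0.072 [0.3096 0.1084 0.1092] [[207. 192.]] [[257.6 274.9]]
0 [0.3784 0.0871 0.1091] [[231.3 188.5]] [[264.8 252. ]]
0.08 [0.4548 0.0635 0.1089] [[257.5 184.8]] [[272.7 226.7]]
row [-1.2, 0.1, -0.9] [0.0001, 0.0017, -0.0004]
```

View pics/s8.png

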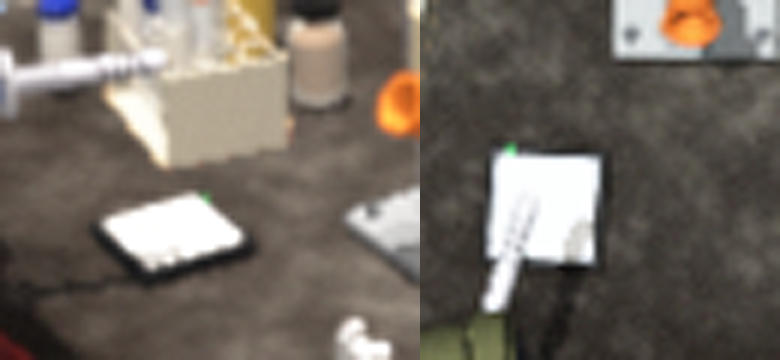

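Both views put the tip, at side px (257.2,185.3) and top px (273.3,227.5), within about 2 mm of the wanted point, and the rod is level. I'll let it settle, then hand in.

To row units: -0.5 mm / 800 = -0.0006, 0.002 rad / 1.5708 = 0.0013.

Emit:
{"fn": "arm_command", "kwargs": {
  "plan": [
    [[0,0,-0.0006,0,0.0013,0,0.9],[0,0,-0.0006,0,0.0013,0,0.9],[0,0,-0.0006,0,0.0013,0,0.9],[0,0,-0.0006,0,0.0013,0,0.9],[0,0,-0.0006,0,0.0013,0,0.9]]
  ]
}}

```text
time_s: 14.8
ee_pos: [0.3403, 0.0988, 0.0553]
eef_rot: [3.141, -0.0, -0.3]
force: [0.0, -0.6, -1.5]
grip_width: 0.0115
grip_force: 45.0
```

```bash
python3 -c "
from station import ctrl
print(ctrl.get_obs()['joint_vel'].round(4) if hasattr(ctrl.get_obs()['joint_vel'],'round') else '');print(ctrl.hand_in())"
```

```text
[ 0.0008  0.0002  0.0013  0.0013  0.0001 -0.0005]
the job is handed in; nothing more can be done
None
```

The job is handed in at 14.8 s (the verdict was not shown): the middle rod went into the tube until its collar stopped on the mouth, was drawn right out, and is held level and steady with its tip about 10 cm above the plate's middle (within about 2 mm by both cameras); a first grasp closed above the handle without moving anything, because the fingers end about 35 mm short of the reported TCP.

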